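Hold the stone tile flush in the glue-up tray with the lipped spacer

ROBOT

A 6-joint arm with a two-finger parallel gripper is mounted at the origin on the work surface. World frame = base frame: x ahead of the robot, y to its left, z up, the work surface at z = 0. Lengths are in m, angles in degrees, forces in N, time in s.
With the tool pointing down it reaches from about 0.25 to 0.85 m from the base axis. Payload 12.5 kg.
Tool frame: the origin (TCP) lies midway between the tips of the shut fingers; the grasp point (between the pads) lies 19 mm behind it; z points along the fingers, y is the line along which they close (so a half turn about z gives the same grasp; the last joint's range is limited). The gripper opens to 93 mm and grips with 3 to 60 N. Pads are 15 mm wide; open, the fingers measure 128 mm over their backs; the gripper's body (75 mm by 188 mm) begins 65 mm behind the grasp point.
Start: joints at [-78.988, 20.094, 94.641, -0, 65.266, -4.847], TCP at [0.15, -0.529, 0.219] pointing down, gripper open.
Joint ranges: [-157.81, 157.81], [-45, 120.19], [0.68, 151.7], [-89.99, 269.99], [4.06, 180], [-164.3, 164.3]. Speed limits (degrees/s): [127.2, 127.2, 159.86, 180, 180, 180].

INTERFACE

Orientations are given as [roll, pitch, yaw] about the fixed x, y, z axes, in that order (R = Rz(yaw) Ry(pitch) Rx(roll)).
In Python, from bench import readout, imaging, robot gives the robot as it stands.
- The arm moves only by the shell command python3 -m inch 'ROWS' [OPENING]. ROWS is JSON, a list of rows, each an object of numbers: "dx", "dy", "dz": the shift along the tool's x, y, z in cm; "ax", "ay", "az": the turn, a rotation vector about the tool's x, y, z in rad. In form: [{"dx": .., "dy": .., "dz": .., "ax": .., "ay": .., "az": ..}, ...]. A call has 1 to 12 rows; each row shifts and turns the commanded pose from where the row before left it, along the tool's axes as they then stand; what a row does not reach is not made up. A row lasts 1/10 s, in which the tool goes at most 50 mm and 8.59 degrees, less where a joint would pass 70% of its speed; a pose out of reach is approached as far as the arm can. A call with a gripper value outside its range is refused whole. OPENING is the gripper's target within -1 to 1 (shut at 1, half-way at 0, fully open at -1), set as the call begins (- or left out, the last holds). The fingers move at their own pace and stop on an object; the grip force is fixed at half the most. Time passes only in rows, so rows that do not move let the fingers close. It gives the time, the measured TCP pose, the force, the opening and the grip force at its end, in the units of the state.
- readout.sense(): the state, without advancing time (a new reading comes with each control period).
- imaging.camera(name): name is "side" or "top"; returns the picture (420x560x3 uint8, red, green, blue); there is no depth.
- imaging.get_calibration(name): a dict with "fx", "fy", "cx", "cy" (pixels), "rvec" (rotation vector, rad) and "tvec" (3), from world to camera coordinates, as OpenCV has them. Camera axes: x right, y down, z forward; pixel columns grow to the right and rows downward; lengths in m; the calibration is good to about 2 mm. A picture is of the moment at which its call begins. get_calibration takes no time and is no camera call.
- robot.finish_job(): hands the job in; it is judged then, once.
Trained networks look in the newest picture that a camera, given by its name, has taken for a name from the list of things; names that differ only in an ending like _2 or _b are one class to them, and where a whole thing is asked for, a point or a joint stands for the part that bears it (a point fixed in the world has none). Each returns a list of dicts, best first, with "confidence" (0 to 1); they miss things now and then, are a little off and sometimes report something else, mostly with a low value. They report only what shows in the picture. A call takes as long as a camera call. They do not tell look-alikes from the thing itself.
- imaging.recognise(camera, target): "location" ([x, y, z] in m, in world coordinates, good to about 4 mm: the middle of the surface that is visible of it).
- imaging.silhouettes(camera, target): "pixels" (420x560 bool, what is visible of it).
- imaging.place_of(camera, target): "location" ([x, y, z] in m, in world coordinates, good to about 4 mm: a listed point, or the origin of a listed thing).
The state is a dict: "t": time; "q": joint angles; "joint_vel": joint speeds; "effort": joint torques, N m; "eef_pos": TCP position; "tool_rot": TCP orientation; "wrist_force": force on the tool from outside, world axes, zero at the start; "ft_torque": the same for the moment, N m; "grip_width": finger opening in m; "gripper_force": force on a finger pad.
Only numpy, scipy, OpenCV 4.12 (cv2) and the standard library are available. Lean on these libraries where they do the work, as an engineer would, in place of code of your own. Each camera call takes 0.05 s, during which the arm holds its last target. There are 200 camera calls.

TASK

A stone tile lies a little off the fence in the wooden glue-up tray: pick up the lipped spacer by its square handle, turn it in the air so that its lip faces the fence, and slide it upright down into the gap between tile and stop blocks, in front of the thin block where the gap is wide enough, until its lip rests over the tile's edge. Then push the tile with it until its whole far edge is flush on the fence, and finish while still gripping the spacer and pressing firmly: do not let go. Leave everything else on the bench where it is.

Things in the scene. Friction and masses are not known exactly. Their poses are not given: they have to be found in the camera images.
- spacer: Pale wood, 60 g, upright, 64 mm tall. Foot 20 (x) x 44 (y) x 24 mm; centred on it a square handle 24 x 24 mm, z = 24 to 64 mm, sides along x and y. Lip 12 mm long, 44 mm wide, on the foot's +x side, z = 13 to 21 mm. Origin: centre of the underside; z up, +x to the lip. Starts turned away from the fence, any way. Lip resting on the tile, the foot hangs 2 mm above the tray's bed.
- grip (a point): Point on the spacer's axis 45 mm above its underside, at the height to grip the handle.
- plain_spacer: Another spacer, same wood and size but without a lip; not for this job, leave it alone.
- tile: Polished stone tile 100 (x) x 150 (y) x 15 mm (z), 0.34 to 0.53 kg, loose, flat on the tray's bed. Origin: centre of its underside. Its +x edge is to lie flush on the fence; it starts 4 to 8 mm off and up to 0.03 rad askew. Polished, on a waxed bed: it slides with 1 to 2 N; pressed off its middle it squares up on the fence under 5 to 15 N.
- jig: Fixed wooden glue-up tray, bed 200 (x) x 190 (y) x 15 mm, x = -85 to +115, top at z = 15 mm. Origin on the underside, z up, +x from stop blocks to fence. Flush tile: origin at x = 35, near edge at x = -15 mm. Thin and thick stop are fixed at y = +32 and -32 mm or the other way about, near (-x) faces at x = -69 mm.
- fence: Fixed wooden strip along the far (+x) side of the tray, 28 x 190 mm, 22 mm above the bed, same axes as the tray; origin at the centre of its underside, its inner face 14 mm to -x of it.
- fence_face (a point): Middle of the fence's inner face, 7.5 mm above the bed (at x = 85, y = 0, z = 22.5 mm in the tray's frame).
- thin_stop: Stop block 20 mm deep (x), 60 mm long (y), 22 mm tall, fixed on the bed, same axes as the tray; origin at the middle of the lower edge of its near (-x) face. The gap from its +x face to the tile is 34 mm with the tile flush, 24 to 32 mm at the start: the spacer's foot fits.
- gap_mid (a point): Middle of the wide gap on the bed: 17 mm beyond the +x face of the thin stop (37 mm from its origin), half way to where the near edge of the flush tile will be.
- thick_stop: Stop block as the other but 40 mm deep: its gap to the tile is at most 14 mm, too narrow for the spacer.
- mallet: Bystander: mallet lying down, white head 60 mm across, origin under the head.
- weight: Bystander: knobbed brass weight, 48 mm across, 52 mm tall, origin under its centre.
- pen_cup: Bystander: white cup 80 mm across, 100 mm tall, origin under its centre.
- jar: Bystander: amber glass jar 60 mm across, 80 mm tall, origin under its centre.
- awl: Bystander: awl with handle, 170 mm long, lying.
- offcut: Bystander: dark wood offcut 90 x 50 x 12 mm, origin under its centre.
Not all that is in view belongs to the job. What is shaped like the spacer but green is not meant. There is more than one size of the tile; the job needs the larger.

How it is judged (in metres and radians):
On the way, in this order (a step that is already met when the one before it is completed fails the run):
1. the lipped spacer is picked up off the bench by the gripper and turned, in the air, so that its lip faces the fence (height (world z) of spacer above 0.03 m and contact force between the fingers and spacer above 1.5 N and angle between the x axis of spacer and the x axis of jig, either way round below 0.3 rad and x of fence_face in the frame of spacer above 0.05 m), for 0.1 s.
2. the spacer, gripped, stands down in the wide gap in front of the thin stop, lip towards the fence (x of gap_mid in the frame of spacer between -0.015 and 0.02 m and x of fence_face in the frame of spacer above 0.05 m and y of spacer in the frame of thin_stop between -0.02 and 0.02 m and z of spacer in the frame of jig below 0.022 m and angle between the x axis of spacer and the x axis of jig, either way round below 0.2 rad and contact force between the fingers and spacer above 1.5 N), for 0.1 s.
At the end, for the whole second after the job is handed in: Gripped spacer upright (0.15 rad) in the wide gap, within 20 mm sideways of the thin stop's middle, underside under 7 mm above the bed, lip to the fence (0.2 rad); tile flat, within 2 mm and 0.02 rad of flush, pressed by the spacer over 3 N and on the fence over 2 N; still (all of step 2 and angle between spacer's own z axis and vertical below 0.15 rad and x of tile in the frame of jig above 0.033 m and angle between the x axis of tile and the x axis of jig, either way round below 0.02 rad and z of tile in the frame of jig below 0.019 m and angle between tile's own z axis and vertical below 0.03 rad and contact force between spacer and tile above 3 N and contact force between tile and fence above 2 N and linear speed of each of spacer, tile below 0.02 m/s); the arm keeps its last pose, push and grip.
It fails at once if another thing on the bench is moved by more than 30 mm (distance of any of plain_spacer, mallet, weight, pen_cup, jar, awl, offcut from where it was at the start of the episode above 0.03 m).
It also fails if it takes over 58 s, if anything falls off the work surface, if the arm or the gripper's body presses on something with over 40 N, if the wrist force passes 120 N, or if a joint passes its speed limit or range.

## Working session

There is one attempt and no reset: what is moved stays moved. The work goes in short steps, Python scripts to look and compute and a shell command to move; the robot and the scene stay as the last step left them, time stands still between calls to the robot, and variables do not carry over. Pictures are saved under pics/ and viewed, at most 10 in all, crops included, and the job is handed in when it is done.

```bash
mkdir -p pics
cat > h.py <<'E'
import numpy as np, cv2
from bench import readout, imaging, robot
def cal(n):
    c=imaging.get_calibration(n); K=np.array([[c['fx'],0,c['cx']],[0,c['fy'],c['cy']],[0,0,1.]])
    return K,np.array(c['rvec'],float),np.array(c['tvec'],float)
def proj(n,P):
    K,r,t=cal(n); return cv2.projectPoints(np.array(P,float).reshape(-1,3),r,t,K,None)[0].reshape(-1,2)
def ray(n,uv,z):
    K,r,t=cal(n); R=cv2.Rodrigues(r)[0]; o=-R.T@t
    d=(R.T@np.linalg.inv(K)@np.c_[np.atleast_2d(uv),np.ones(len(np.atleast_2d(uv)))].T).T
    return o+d*((z-o[2])/d[:,2])[:,None]
def save(img,f): cv2.imwrite(f,img[:,:,::-1])
E
python3 - <<'E'
from h import *
a=imaging.camera('top'); b=imaging.camera('side')
np.save('top0.npy',a);np.save('side0.npy',b)
save(a,'pics/top0.png');save(b,'pics/side0.png')
for c in ['top','side']:
    for n in ['spacer','plain_spacer','tile','jig','fence','fence_face','thin_stop','thick_stop','gap_mid']:
        for d in imaging.place_of(c,n)[:3]:
            p=np.array(d['location']); print(c,n,p.round(3),round(d['confidence'],2),proj(c,p)[0].round())
print(readout.sense())
E
```

```text
top spacer [ 0.621 -0.265 -0.002] 0.73 [369. 204.]
top spacer [ 0.722 -0.268 -0.   ] 0.66 [371. 172.]
top spacer [ 0.617 -0.174  0.   ] 0.47 [340. 205.]
top plain_spacer [ 0.464 -0.195  0.006] 0.69 [347. 255.]
top tile [0.396 0.076 0.003] 0.86 [256. 276.]
top tile [0.656 0.124 0.017] 0.85 [242. 188.]
top jig [0.624 0.112 0.   ] 0.79 [246. 200.]
top fence [0.599 0.077 0.012] 0.67 [257. 208.]
top fence [0.718 0.142 0.017] 0.57 [237. 168.]
top fence_face [0.703 0.137 0.022] 0.78 [238. 173.]
top thin_stop [0.565 0.066 0.017] 0.63 [261. 219.]
top thick_stop [0.549 0.129 0.015] 0.85 [240. 224.]
top gap_mid [0.601 0.078 0.017] 0.55 [257. 207.]
side spacer [ 0.619 -0.173 -0.   ] 0.84 [302. 179.]
side spacer [ 0.723 -0.267 -0.003] 0.72 [279. 154.]
side spacer [ 0.621 -0.272  0.   ] 0.5 [313. 159.]
side plain_spacer [ 0.466 -0.194  0.003] 0.66 [360. 185.]
side tile [0.651 0.119 0.017] 0.66 [246. 242.]
side tile [ 0.391  0.084 -0.002] 0.6 [361. 266.]
side tile [ 0.628  0.115 -0.003] 0.59 [256. 250.]
side jig [ 0.63   0.114 -0.001] 0.66 [256. 248.]
side jig [0.664 0.34  0.004] 0.63 [195. 317.]
s
[... 342 characters left out ...]
.009] 0.49 [274. 237.]
{'t': 1.0, 'q': array([-7.89880083e+01,  2.00935759e+01,  9.46402712e+01, -6.14181808e-04,
        6.52662925e+01, -4.84558550e+00]), 'joint_vel': array([-0.02427711, -0.05734113, -0.04211823,  0.04640768, -0.02432711,
        0.00466261]), 'effort': array([ 1.43251844e-03, -4.97241604e+01, -2.85478860e+01,  7.01362244e-02,
        2.20325467e-02, -3.10862129e-05]), 'eef_pos': array([ 0.1503211 , -0.52904885,  0.21863904]), 'tool_rot': array([-1.79999814e+02,  5.44055332e-04,  1.58578342e+01]), 'wrist_force': array([-1.02403638, -0.15870654, -0.29882142]), 'ft_torque': array([0.0552858 , 0.01873489, 0.03630736]), 'gripper_force': 0.0, 'grip_width': 0.09264230178197622}
```

View pics/top0.png

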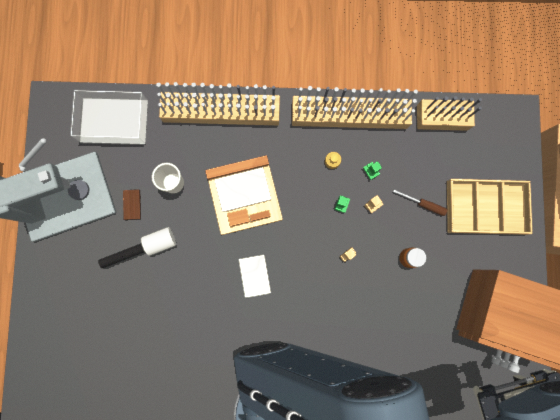

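View pics/side0.png

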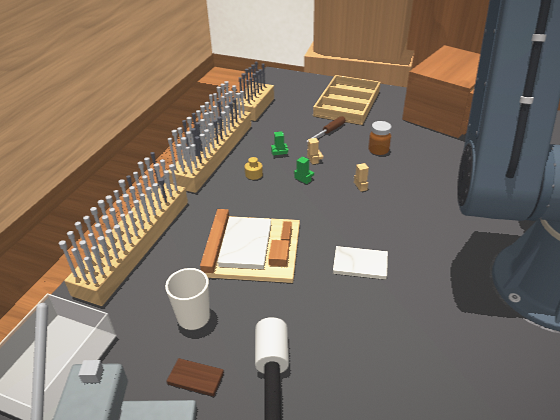

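Top view: the pale candidates are at (375,204) and (348,255). The green look-alikes at (372,170) and (342,204) are out by colour. The tray is near (245,197), fence on the upper side, thin stop on the right and thick stop on the left. Next I'll enlarge the two pale ones in both views to see which has the lip.

Run:
```python
from h import *
a=np.load('top0.npy');b=np.load('side0.npy')
def cr(i,u,v,s=20): return cv2.resize(i[v-s:v+s,u-s:u+s],(300,300),interpolation=cv2.INTER_CUBIC)
save(np.vstack([np.hstack([cr(a,375,204),cr(a,348,255)]),np.hstack([cr(b,314,150),cr(b,362,177)])]),'pics/c.png')
# outlines: masks by colour of pale wood in top
for (u,v) in [(375,204),(348,255)]:
    for n,i,(x,y) in [('top',a,(u,v))]:
        print(ray('top',[[u,v]],.03).round(3))
# tray yaw from fence etc
for n in ['top','side']:
    for t in ['jig','fence','tile','thin_stop','spacer','plain_spacer']:
        for d in imaging.silhouettes(n,t)[:3]:
            m=d['pixels'].astype(np.uint8); c,_=cv2.findContours(m,0,2); c=max(c,key=cv2.contourArea)
            z={'jig':.015,'fence':.037,'tile':.03,'thin_stop':.037}.get(t,.03)
            r=cv2.minAreaRect(ray(n,c.reshape(-1,2).astype(float),z)[:,:2].astype(np.float32))
            print(n,t,round(d['confidence'],2),c.reshape(-1,2).mean(0).round(),np.round(r[0],4),np.round(r[1],4),round(r[2],1))
```

```text
[[ 0.617 -0.274  0.03 ]]
[[ 0.463 -0.195  0.03 ]]
top jig 0.76 [243. 195.] [0.6392 0.118 ] [0.204 0.193] 15.9
top fence 0.8 [237. 167.] [0.7171 0.1409] [0.0362 0.1905] 14.8
top tile 0.75 [255. 276.] [0.3966 0.0793] [0.1118 0.0747] 10.7
top tile 0.73 [243. 189.] [0.6515 0.1221] [0.1004 0.1493] 14.4
top thin_stop 0.5 [261. 214.] [0.5724 0.0666] [0.0254 0.0626] 20.1
top spacer 0.73 [372. 169.] [ 0.7218 -0.2694] [0.0446 0.0496] 28.2
top spacer 0.72 [342. 202.] [ 0.6147 -0.1753] [0.0349 0.0499] 72.2
top spacer 0.44 [373. 204.] [ 0.6174 -0.269 ] [0.0325 0.0499] 36.7
side jig 0.68 [240. 245.] [0.6395 0.1159] [0.2058 0.2246] 15.0
side fence 0.77 [214. 239.] [0.7124 0.1519] [0.0335 0.2062] 15.2
side fence 0.69 [286. 231.] [0.5728 0.0724] [0.0229 0.0641] 16.9
side tile 0.89 [240. 242.] [0.6488 0.1311] [0.1024 0.1631] 16.4
side tile 0.56 [359. 261.] [0.3914 0.1032] [0.1134 0.09  ] 9.1
side thin_stop 0.54 [285. 230.] [0.5718 0.0736] [0.0218 0.0668] 15.7
side thin_stop 0.3 [239. 245.] [0.63   0.1377] [0.2019 0.2221] 15.3
side spacer 0.85 [314. 153.] [ 0.619  -0.2713] [0.0384 0.1256] 19.0
side spacer 0.85 [303. 172.] [ 0.6169 -0.1732] [0.0472 0.1179] 19.8
side spacer 0.56 [280. 144.] [ 0.7258 -0.2764] [0.0449 0.121 ] 22.1
side plain_spacer 0.62 [360. 176.] [ 0.466  -0.1972] [0.0308 0.1208] 11.3
```

View pics/c.png

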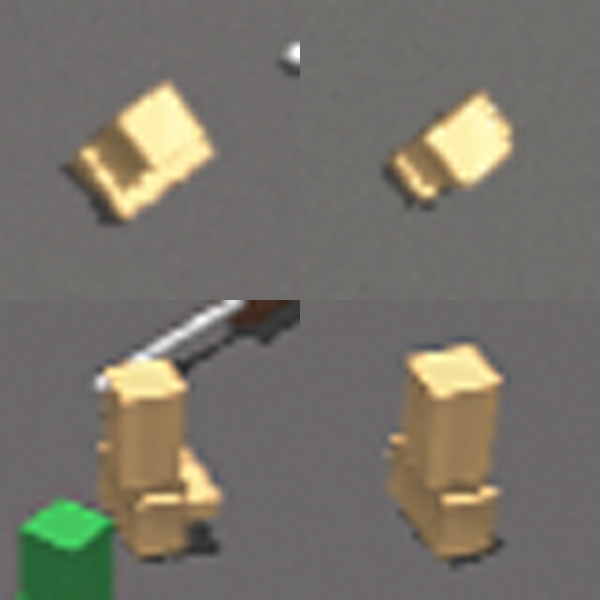

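The lipped spacer is the pale one at top (375,204), side (314,150): the crop shows a ledge along the long side of its foot. The other pale one, at (348,255), has none, so it is the plain spacer. The lip points to the lower right in the top view, roughly yaw -142°. I'll refine the poses by fitting the model to the outlines.

```bash
cat > fit.py <<'E'
from h import *
from scipy.optimize import minimize
def box(x0,x1,y0,y1,z0,z1): return np.array([[x,y,z] for x in (x0,x1) for y in (y0,y1) for z in (z0,z1)])/1000
SP=[box(-10,10,-22,22,0,24),box(-12,12,-12,12,24,64),box(10,22,-22,22,13,21)]
JIG=[box(-85,115,-95,95,0,15),box(85,113,-95,95,15,37)]
TILE=[box(-50,50,-75,75,0,15)]
S=8
def model(n,boxes,p,z0,roi):
    u0,v0,w,h=roi; m=np.zeros((h*S,w*S),np.uint8); c,s=np.cos(p[2]),np.sin(p[2])
    for b in boxes:
        P=b@np.array([[c,s,0],[-s,c,0],[0,0,1]])+[p[0],p[1],z0]
        q=((proj(n,P)-[u0,v0]+.5)*S).astype(np.float32)
        cv2.fillConvexPoly(m,np.round(cv2.convexHull(q)).astype(np.int32),255)
    return cv2.resize(m,(w,h),interpolation=cv2.INTER_AREA)/255.
def fit(masks,boxes,p0,z0,off=False):
    """masks: {cam: bool img}; fits x,y,yaw"""
    R={}
    for n,m in masks.items():
        y,x=np.nonzero(m); R[n]=(max(x.min()-8,0),max(y.min()-8,0),np.ptp(x)+17,np.ptp(y)+17)
    def cost(p):
        e=0
        for n,m in masks.items():
            u,v,w,h=R[n]; mm=m[v:v+h,u:u+w].astype(float); mo=model(n,boxes,p,z0,(u,v,mm.shape[1],mm.shape[0]))
            e+=((mo-mm)**2).sum()/mm.sum()
        return e
    best=None
    for dy in (0,.15,-.15):
        p=np.array(p0,float)+[0,0,dy]
        r=minimize(cost,p,method='Nelder-Mead',options=dict(initial_simplex=p+np.array([[0,0,0],[.006,0,0],[0,.006,0],[0,0,.1]]),xatol=1e-4,fatol=1e-5))
        if best is None or r.fun<best.fun: best=r
    return best.x,best.fun
def pale(i,u,v,s=24):
    h=cv2.cvtColor(i,cv2.COLOR_RGB2HSV).astype(int); m=(h[...,1]>75)&(h[...,2]>90)&(abs(h[...,0]-17)<9)
    o=np.zeros(m.shape,bool); o[v-s:v+s,u-s:u+s]=m[v-s:v+s,u-s:u+s]
    k,l,st,_=cv2.connectedComponentsWithStats(o.astype(np.uint8)); return l==1+np.argmax(st[1:,4])
def near(n,t,uv):
    D=[d for d in imaging.silhouettes(n,t) if np.hypot(*(np.argwhere(d['pixels']).mean(0)[::-1]-uv))<15]
    return D[0]['pixels'] if D else None
E
python3 - <<'E'
from fit import *
a=np.load('top0.npy');b=np.load('side0.npy')
M={'top':pale(a,375,204,18),'side':pale(b,314,150,22)}
print([m.sum() for m in M.values()])
for y in (-142,38,-52,128): 
    p,e=fit(M,SP,[.617,-.272,np.radians(y)],0); print('spacer',p[:2].round(4),np.degrees(p[2]).round(1),round(e,4))
for k in M: print(k,fit({k:M[k]},SP,[.617,-.272,np.radians(-142)],0))
J={'top':near('top','jig',(243,195)),'side':near('side','jig',(253,246))}
T={'top':near('top','tile',(243,189)),'side':near('side','tile',(243,242))}
for X,bx,p0,z in ((J,JIG,[.625,.113,.267],0),(T,TILE,[.653,.122,.26],.015)):
    X={k:v for k,v in X.items() if v is not None}
    for s in [X]+[{k:v} for k,v in X.items()]:
        p,e=fit(s,bx,p0,z); print(list(s),p[:2].round(4),np.degrees(p[2]).round(2),round(e,4))
E
```

```text
[np.int64(166), np.int64(283)]
spacer [ 0.6232 -0.2699] -142.9 0.257Traceback (most recent call last):
  File "<stdin>", line 6, in <module>
  File "fit.py", line 29, in fit
    r=minimize(cost,p,method='Nelder-Mead',options=dict(initial_simplex=p+np.array([[0,0,0],[.006,0,0],[0,.006,0],[0,0,.1]]),xatol=1e-4,fatol=1e-5))
    res = _minimize_neldermead(fun, x0, args, callback, bounds=bounds,
                               **options)
    fsim[j] = func(sim[j])
              ~~~~^^^^^^^^
    fx = function(np.copy(x), *(wrapper_args + args))
  File "fit.py", line 23, in cost
    u,v,w,h=R[n]; mm=m[v:v+h,u:u+w].astype(float); mo=model(n,boxes,p,z0,(u,v,mm.shape[1],mm.shape[0]))
                                                      ~~~~~^^^^^^^^^^^^^^^^^^^^^^^^^^^^^^^^^^^^^^^^^^^^
  File "fit.py", line 12, in model
    q=((proj(n,P)-[u0,v0]+.5)*S).astype(np.float32)
        ~~~~^^^^^
  File "h.py", line 7, in proj
    K,r,t=cal(n); return cv2.projectPoints(np.array(P,float).reshape(-1,3),r,t,K,None)[0].reshape(-1,2)
          ~~~^^^
  File "h.py", line 4, in cal
    c=imaging.get_calibration(n); K=np.array([[c['fx'],0,c['cx']],[0,c['fy'],c['cy']],[0,0,1.]])
ValueError: time passes only in moves, steps and waits
```

```bash
sed -i 's/^def cal(n):/import functools\n@functools.lru_cache\ndef cal(n):/' h.py
python3 - <<'E'
from fit import *
a=np.load('top0.npy');b=np.load('side0.npy')
M={'top':pale(a,375,204,18),'side':pale(b,314,150,22)}
for y in (-142,38): 
    p,e=fit(M,SP,[.617,-.272,np.radians(y)],0); print('spacer',p[:2].round(4),np.degrees(p[2]).round(1),round(e,4))
for k in M: print(k,fit({k:M[k]},SP,[.617,-.272,np.radians(-142)],0))
J={'top':near('top','jig',(243,195)),'side':near('side','jig',(253,246))}
T={'top':near('top','tile',(243,189)),'side':near('side','tile',(243,242))}
for X,bx,p0,z in ((J,JIG,[.625,.113,.267],0),(T,TILE,[.653,.122,.26],.015)):
    X={k:v for k,v in X.items() if v is not None}
    for s in [X]+[{k:v} for k,v in X.items()]:
        p,e=fit(s,bx,p0,z); print(list(s),p[:2].round(4),np.degrees(p[2]).round(2),round(e,4))
E
```

```text
spacer [ 0.6232 -0.2699] -142.9 0.257
spacer [ 0.6174 -0.2756] 45.1 0.5763
top (array([ 0.62352366, -0.2699984 , -2.49051744]), np.float64(0.16622188870823548))
side (array([ 0.62171427, -0.26952042, -2.52070129]), np.float64(0.0686321515372587))
['top', 'side'] [0.623  0.1155] 15.47 2.5987
['top'] [0.6236 0.1159] 15.24 1.292
['side'] [0.6224 0.1159] 15.54 1.3032
['top', 'side'] [0.652  0.1238] 16.3 0.0698
['top'] [0.6526 0.1228] 15.12 0.0425
['side'] [0.6518 0.1239] 16.59 0.0225
```

Lipped spacer at about (0.623,-0.270), yaw -143°. Tray at (0.623,0.116), yaw 15.4°. I'll translate over the spacer, then turn.

```bash
python3 -m inch '[{"dx":4.38,"dy":-1},{"dx":4.38,"dy":-1},{"dx":4.38,"dy":-1},{"dx":4.38,"dy":-1},{"dx":4.38,"dy":-1},{"dx":4.38,"dy":-1},{"dx":4.38,"dy":-1},{"dx":4.38,"dy":-1},{"dx":4.38,"dy":-1},{"dx":4.38,"dy":-1},{"dx":4.38,"dy":-1},{"dx":4.38,"dy":-1}]' -0.3
python3 -m inch '[{"az":0.134},{"az":0.134},{"az":0.134},{"az":0.134},{"az":0.134},{"az":0.134},{"az":0.134},{"az":0.134},{"az":0.133},{},{},{}]'
```

```text
invalid input
invalid input
```

```bash
python3 -m inch '[{"dx":4.38,"dy":-1.0,"dz":0,"ax":0,"ay":0,"az":0},{"dx":4.38,"dy":-1.0,"dz":0,"ax":0,"ay":0,"az":0},{"dx":4.38,"dy":-1.0,"dz":0,"ax":0,"ay":0,"az":0},{"dx":4.38,"dy":-1.0,"dz":0,"ax":0,"ay":0,"az":0},{"dx":4.38,"dy":-1.0,"dz":0,"ax":0,"ay":0,"az":0},{"dx":4.38,"dy":-1.0,"dz":0,"ax":0,"ay":0,"az":0},{"dx":4.38,"dy":-1.0,"dz":0,"ax":0,"ay":0,"az":0},{"dx":4.38,"dy":-1.0,"dz":0,"ax":0,"ay":0,"az":0},{"dx":4.38,"dy":-1.0,"dz":0,"ax":0,"ay":0,"az":0},{"dx":4.38,"dy":-1.0,"dz":0,"ax":0,"ay":0,"az":0},{"dx":4.38,"dy":-1.0,"dz":0,"ax":0,"ay":0,"az":0},{"dx":4.38,"dy":-1.0,"dz":0,"ax":0,"ay":0,"az":0}]' -0.3
```

```text
t: 3.0
eef_pos: [0.6246, -0.2688, 0.2186]
tool_rot: [180.0, 0.0, 15.9]
wrist_force: [-0.2, -0.4, 1.1]
grip_width: 0.0606
gripper_force: 0.0
```

```bash
python3 -m inch '[{"dx":0,"dy":0,"dz":0,"ax":0,"ay":0,"az":0.134},{"dx":0,"dy":0,"dz":0,"ax":0,"ay":0,"az":0.134},{"dx":0,"dy":0,"dz":0,"ax":0,"ay":0,"az":0.134},{"dx":0,"dy":0,"dz":0,"ax":0,"ay":0,"az":0.134},{"dx":0,"dy":0,"dz":0,"ax":0,"ay":0,"az":0.134},{"dx":0,"dy":0,"dz":0,"ax":0,"ay":0,"az":0.134},{"dx":0,"dy":0,"dz":0,"ax":0,"ay":0,"az":0.134},{"dx":0,"dy":0,"dz":0,"ax":0,"ay":0,"az":0.134},{"dx":0,"dy":0,"dz":0,"ax":0,"ay":0,"az":0.134},{"dx":0,"dy":0,"dz":0,"ax":0,"ay":0,"az":0},{"dx":0,"dy":0,"dz":0,"ax":0,"ay":0,"az":0}]'
python3 - <<'E'
import sys; sys.path.insert(0,'.')
from h import *
s=readout.sense(); print(s['eef_pos'],s['tool_rot'],s['q'].round(1))
y=np.radians(s['tool_rot'][2]); d=np.array([.6228,-.2698])-s['eef_pos'][:2]
print('dx,dy cm',100*d@[np.cos(y),np.sin(y)],100*d@[np.sin(y),-np.cos(y)])
b=imaging.camera('side'); a=imaging.camera('top')
save(np.hstack([cv2.resize(b[60:200,240:400],None,fx=2.5,fy=2.5),cv2.resize(a[130:270,300:460],None,fx=2.5,fy=2.5)]),'pics/d.png')
E
```

```text
t: 4.1
eef_pos: [0.6231, -0.27, 0.2186]
tool_rot: [180.0, 0.0, -53.0]
wrist_force: [-0.7, 0.6, -0.1]
grip_width: 0.0605
gripper_force: 0.0
[ 0.62311933 -0.26995947  0.2185683 ] [ 1.79999779e+02  6.69083931e-03 -5.30146934e+01] [-27.4  33.8  73.3   0.   72.9 115.7]
dx,dy cm -0.031949500012009704 0.01591356001842795
```

View pics/d.png

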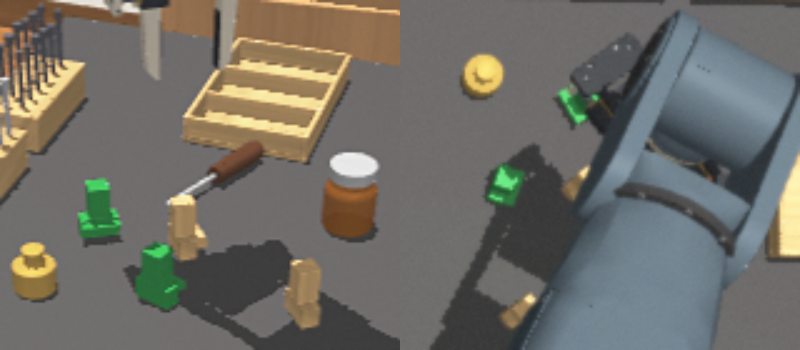

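Side crop: the open fingers, at (150,50) and (225,30), straddle the lipped spacer at (183,225). In the top view the arm hides the spacer. Descending.

```bash
python3 -m inch '[{"dx":0,"dy":0,"dz":3.0,"ax":0,"ay":0,"az":0},{"dx":0,"dy":0,"dz":3.0,"ax":0,"ay":0,"az":0},{"dx":0,"dy":0,"dz":3.0,"ax":0,"ay":0,"az":0},{"dx":0,"dy":0,"dz":3.0,"ax":0,"ay":0,"az":0},{"dx":0,"dy":0,"dz":2.0,"ax":0,"ay":0,"az":0},{"dx":0,"dy":0,"dz":1.7,"ax":0,"ay":0,"az":0},{"dx":0,"dy":0,"dz":1.5,"ax":0,"ay":0,"az":0},{"dx":0,"dy":0,"dz":1.0,"ax":0,"ay":0,"az":0},{"dx":0,"dy":0,"dz":1.0,"ax":0,"ay":0,"az":0},{"dx":0,"dy":0,"dz":0,"ax":0,"ay":0,"az":0},{"dx":0,"dy":0,"dz":0,"ax":0,"ay":0,"az":0}]'
python3 -m inch '[{"dx":0,"dy":0,"dz":0,"ax":0,"ay":0,"az":0},{"dx":0,"dy":0,"dz":0,"ax":0,"ay":0,"az":0},{"dx":0,"dy":0,"dz":0,"ax":0,"ay":0,"az":0},{"dx":0,"dy":0,"dz":0,"ax":0,"ay":0,"az":0},{"dx":0,"dy":0,"dz":0,"ax":0,"ay":0,"az":0},{"dx":0,"dy":0,"dz":0,"ax":0,"ay":0,"az":0},{"dx":0,"dy":0,"dz":0,"ax":0,"ay":0,"az":0},{"dx":0,"dy":0,"dz":0,"ax":0,"ay":0,"az":0}]' 1
```

```text
t: 5.3
eef_pos: [0.6234, -0.2701, 0.027]
tool_rot: [-180.0, -0.0, -53.2]
wrist_force: [-0.3, 0.9, 0.2]
grip_width: 0.0608
gripper_force: 0.0
t: 6.1
eef_pos: [0.6231, -0.27, 0.0267]
tool_rot: [-180.0, -0.0, -53.2]
wrist_force: [-1.0, -0.1, 1.9]
grip_width: 0.0242
gripper_force: 30.0
```

```bash
python3 -m inch '[{"dx":0,"dy":0,"dz":-1.0,"ax":0,"ay":0,"az":0},{"dx":0,"dy":0,"dz":-2.0,"ax":0,"ay":0,"az":0},{"dx":0,"dy":0,"dz":-3.0,"ax":0,"ay":0,"az":0},{"dx":0,"dy":0,"dz":-3.0,"ax":0,"ay":0,"az":0},{"dx":0,"dy":0,"dz":-2.0,"ax":0,"ay":0,"az":0},{"dx":0,"dy":0,"dz":-1.0,"ax":0,"ay":0,"az":0},{"dx":0,"dy":0,"dz":0,"ax":0,"ay":0,"az":-0.12},{"dx":0,"dy":0,"dz":0,"ax":0,"ay":0,"az":-0.14},{"dx":0,"dy":0,"dz":0,"ax":0,"ay":0,"az":-0.14},{"dx":0,"dy":0,"dz":0,"ax":0,"ay":0,"az":-0.14},{"dx":0,"dy":0,"dz":0,"ax":0,"ay":0,"az":-0.14},{"dx":0,"dy":0,"dz":0,"ax":0,"ay":0,"az":-0.14}]'
python3 -m inch '[{"dx":0,"dy":0,"dz":0,"ax":0,"ay":0,"az":-0.14},{"dx":0,"dy":0,"dz":0,"ax":0,"ay":0,"az":-0.14},{"dx":0,"dy":0,"dz":0,"ax":0,"ay":0,"az":-0.14},{"dx":0,"dy":0,"dz":0,"ax":0,"ay":0,"az":-0.14},{"dx":0,"dy":0,"dz":0,"ax":0,"ay":0,"az":-0.14},{"dx":0,"dy":0,"dz":0,"ax":0,"ay":0,"az":-0.14},{"dx":0,"dy":0,"dz":0,"ax":0,"ay":0,"az":-0.14},{"dx":0,"dy":0,"dz":0,"ax":0,"ay":0,"az":-0.14},{"dx":0,"dy":0,"dz":0,"ax":0,"ay":0,"az":-0.14},{"dx":0,"dy":0,"dz":0,"ax":0,"ay":0,"az":-0.14},{"dx":0,"dy":0,"dz":0,"ax":0,"ay":0,"az":-0.14},{"dx":0,"dy":0,"dz":0,"ax":0,"ay":0,"az":-0.14}]'
python3 -m inch '[{"dx":0,"dy":0,"dz":0,"ax":0,"ay":0,"az":-0.14},{"dx":0,"dy":0,"dz":0,"ax":0,"ay":0,"az":-0.128},{"dx":0,"dy":0,"dz":0,"ax":0,"ay":0,"az":0},{"dx":0,"dy":0,"dz":0,"ax":0,"ay":0,"az":0}]'
python3 - <<'E'
import sys; sys.path.insert(0,'.')
from h import *
s=readout.sense(); print(s['eef_pos'],s['tool_rot'],s['q'].round(1))
y=np.radians(s['tool_rot'][2]); d=np.array([.5982,.0757])-s['eef_pos'][:2]
print('dx,dy cm',100*d@[np.cos(y),np.sin(y)],100*d@[np.sin(y),-np.cos(y)])
E
```

```text
t: 7.3
eef_pos: [0.6228, -0.2698, 0.1461]
tool_rot: [-180.0, 0.1, -5.9]
wrist_force: [-0.1, 0.6, -0.5]
grip_width: 0.0237
gripper_force: 30.0
t: 8.5
eef_pos: [0.6228, -0.2698, 0.1461]
tool_rot: [-179.9, -0.0, 90.3]
wrist_force: [0.6, 0.8, -0.6]
grip_width: 0.0241
gripper_force: 30.0
t: 8.9
eef_pos: [0.6229, -0.2699, 0.1463]
tool_rot: [-180.0, -0.0, 105.1]
wrist_force: [-0.0, -0.2, -0.7]
grip_width: 0.0238
gripper_force: 30.0
[ 0.62294152 -0.26988219  0.14634503] [-1.79974880e+02 -2.42628725e-02  1.05137531e+02] [-27.4  37.6  77.3   0.   65.2 -42.5]
dx,dy cm 34.005202728973046 6.636122475539735
```

```bash
python3 -m inch '[{"dx":3.4,"dy":0.66,"dz":0,"ax":0,"ay":0,"az":0},{"dx":3.4,"dy":0.66,"dz":0,"ax":0,"ay":0,"az":0},{"dx":3.4,"dy":0.66,"dz":0,"ax":0,"ay":0,"az":0},{"dx":3.4,"dy":0.66,"dz":0,"ax":0,"ay":0,"az":0},{"dx":3.4,"dy":0.66,"dz":0,"ax":0,"ay":0,"az":0},{"dx":3.4,"dy":0.66,"dz":0,"ax":0,"ay":0,"az":0},{"dx":3.4,"dy":0.66,"dz":0,"ax":0,"ay":0,"az":0},{"dx":3.4,"dy":0.67,"dz":0,"ax":0,"ay":0,"az":0},{"dx":3.4,"dy":0.67,"dz":0,"ax":0,"ay":0,"az":0},{"dx":3.4,"dy":0.67,"dz":0,"ax":0,"ay":0,"az":0}]'
python3 -m inch '[{"dx":0,"dy":0,"dz":2.0,"ax":0,"ay":0,"az":0},{"dx":0,"dy":0,"dz":2.5,"ax":0,"ay":0,"az":0},{"dx":0,"dy":0,"dz":2.0,"ax":0,"ay":0,"az":0},{"dx":0,"dy":0,"dz":0,"ax":0,"ay":0,"az":0},{"dx":0,"dy":0,"dz":0,"ax":0,"ay":0,"az":0}]'
python3 - <<'E'
import sys; sys.path.insert(0,'.')
from h import *
s=readout.sense(); print(s['eef_pos'],s['tool_rot'],s['q'].round(1))
b=imaging.camera('side'); a=imaging.camera('top'); np.save('side1.npy',b); np.save('top1.npy',a)
save(np.hstack([cv2.resize(b[170:300,180:340],(480,390),interpolation=cv2.INTER_CUBIC),cv2.resize(a[130:260,190:297],(320,390),interpolation=cv2.INTER_CUBIC)]),'pics/e.png')
E
```

```text
t: 9.9
eef_pos: [0.5967, 0.0768, 0.1467]
tool_rot: [-180.0, -0.0, 105.1]
wrist_force: [0.4, 0.7, -0.4]
grip_width: 0.0243
gripper_force: 30.0
t: 10.4
eef_pos: [0.5971, 0.0754, 0.082]
tool_rot: [-180.0, -0.0, 105.3]
wrist_force: [1.1, 0.5, 0.3]
grip_width: 0.0237
gripper_force: 30.0
[0.59714931 0.07543108 0.08202069] [-1.79991050e+02 -1.10504041e-03  1.05253679e+02] [  2.8  34.8  92.8  -0.   52.4 -12.5]
```

View pics/e.png

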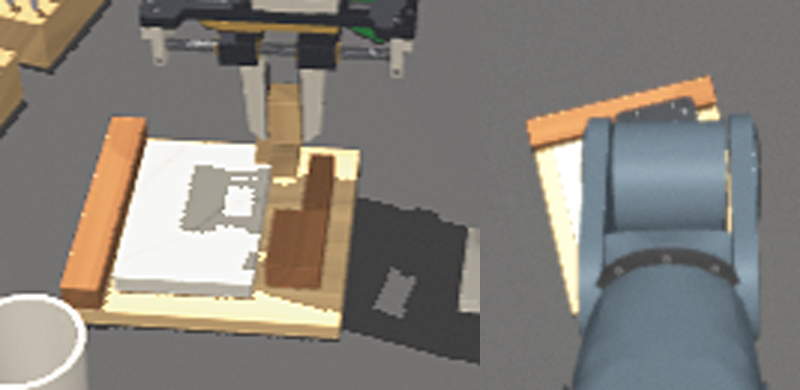

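The spacer hovers lip-to-fence over the wide gap in front of the thin stop (side crop, spacer at about (285,130), thin stop at (320,180)). I'll overlay the predicted outlines to check alignment.

```bash
cat > ov.py <<'E'
from fit import *
def overlay(b,things,f,roi,k):
    u0,v0,u1,v1=roi
    im=cv2.resize(b[v0:v1,u0:u1],None,fx=k,fy=k,interpolation=cv2.INTER_CUBIC)
    for boxes,p,z0,col in things:
        c,s=np.cos(p[2]),np.sin(p[2])
        for bx in boxes:
            q=(proj('side',bx@np.array([[c,s,0],[-s,c,0],[0,0,1]])+[p[0],p[1],z0])-[u0,v0]+.5)*k
            for i in range(8):
                for j in (1,2,4):
                    if not i&j: cv2.line(im,*[tuple(int(t) for t in q[m].round()) for m in (i,i|j)],col,1)
    save(im,f)
STOPS=[box(-69,-49,-62,-2,15,37),box(-69,-29,2,62,15,37)]
E
python3 - <<'E'
from ov import *
b=np.load('side1.npy')
J=[.623,.1157,np.radians(15.4)]
overlay(b,[(JIG,J,0,(0,0,255)),(STOPS,J,0,(255,255,0)),(TILE,[.652,.1238,np.radians(16.3)],.015,(255,0,0)),(SP,[.5971,.0754,np.radians(15.25)],.0553,(0,200,0))],'pics/f.png',(195,190,315,285),6.6)
E
```

```text
(no output)
```

View pics/f.png

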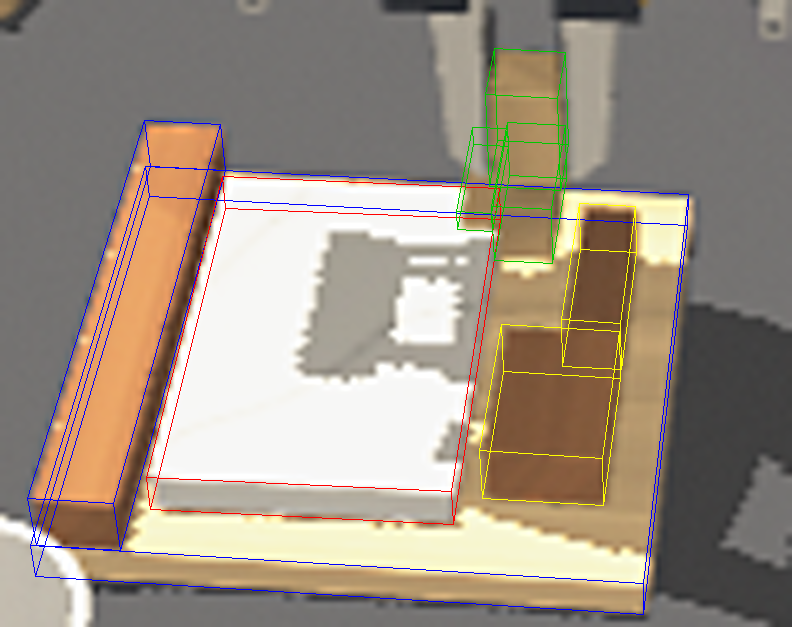

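The outlines match. The spacer has about 3 mm clearance to the stop and 6 mm to the tile. I'll shift 1.5 mm toward the fence and lower in stages.

```bash
python3 -m inch '[{"dx":0,"dy":0.15,"dz":0,"ax":0,"ay":0,"az":0},{"dx":0,"dy":0,"dz":0.7,"ax":0,"ay":0,"az":0},{"dx":0,"dy":0,"dz":0.7,"ax":0,"ay":0,"az":0},{"dx":0,"dy":0,"dz":0.4,"ax":0,"ay":0,"az":0},{"dx":0,"dy":0,"dz":0.3,"ax":0,"ay":0,"az":0},{"dx":0,"dy":0,"dz":0.2,"ax":0,"ay":0,"az":0},{"dx":0,"dy":0,"dz":0.2,"ax":0,"ay":0,"az":0},{"dx":0,"dy":0,"dz":0,"ax":0,"ay":0,"az":0},{"dx":0,"dy":0,"dz":0,"ax":0,"ay":0,"az":0}]'
```

```text
t: 11.4
eef_pos: [0.5985, 0.0759, 0.0567]
tool_rot: [180.0, 0.0, 105.4]
wrist_force: [-0.1, 0.6, -1.6]
grip_width: 0.0236
gripper_force: 30.0
```

```bash
python3 -m inch '[{"dx":0,"dy":0,"dz":0.2,"ax":0,"ay":0,"az":0},{"dx":0,"dy":0,"dz":0.2,"ax":0,"ay":0,"az":0},{"dx":0,"dy":0,"dz":0.2,"ax":0,"ay":0,"az":0},{"dx":0,"dy":0,"dz":0.2,"ax":0,"ay":0,"az":0},{"dx":0,"dy":0,"dz":0.2,"ax":0,"ay":0,"az":0},{"dx":0,"dy":0,"dz":0.1,"ax":0,"ay":0,"az":0},{"dx":0,"dy":0,"dz":0.1,"ax":0,"ay":0,"az":0},{"dx":0,"dy":0,"dz":0,"ax":0,"ay":0,"az":0},{"dx":0,"dy":0,"dz":0,"ax":0,"ay":0,"az":0}]'
```

```text
t: 12.3
eef_pos: [0.5985, 0.0759, 0.0447]
tool_rot: [180.0, 0.0, 105.4]
wrist_force: [-0.3, 0.2, -0.5]
grip_width: 0.024
gripper_force: 30.0
```

Down with no contact, foot about 3 mm above the bed. Lower another 0.5 mm, then push gently toward the fence (tool +y).

```bash
python3 -m inch '[{"dx":0,"dy":0,"dz":0.05,"ax":0,"ay":0,"az":0},{"dx":0,"dy":0.1,"dz":0,"ax":0,"ay":0,"az":0},{"dx":0,"dy":0.1,"dz":0,"ax":0,"ay":0,"az":0},{"dx":0,"dy":0.1,"dz":0,"ax":0,"ay":0,"az":0},{"dx":0,"dy":0.1,"dz":0,"ax":0,"ay":0,"az":0},{"dx":0,"dy":0.1,"dz":0,"ax":0,"ay":0,"az":0},{"dx":0,"dy":0.1,"dz":0,"ax":0,"ay":0,"az":0},{"dx":0,"dy":0,"dz":0,"ax":0,"ay":0,"az":0},{"dx":0,"dy":0,"dz":0,"ax":0,"ay":0,"az":0}]'
python3 -m inch '[{"dx":0,"dy":0.1,"dz":0,"ax":0,"ay":0,"az":0},{"dx":0,"dy":0.1,"dz":0,"ax":0,"ay":0,"az":0},{"dx":0,"dy":0,"dz":0,"ax":0,"ay":0,"az":0},{"dx":0,"dy":0,"dz":0,"ax":0,"ay":0,"az":0}]'
```

```text
t: 13.2
eef_pos: [0.6042, 0.0774, 0.0441]
tool_rot: [-180.0, -0.0, 105.4]
wrist_force: [-0.9, -0.2, -0.7]
grip_width: 0.0239
gripper_force: 30.0
t: 13.6
eef_pos: [0.6063, 0.078, 0.0441]
tool_rot: [180.0, 0.0, 105.4]
wrist_force: [0.2, -1.2, -0.7]
grip_width: 0.0236
gripper_force: 30.0
```

```bash
python3 -m inch '[{"dx":0,"dy":0.05,"dz":0,"ax":0,"ay":0,"az":0},{"dx":0,"dy":0.05,"dz":0,"ax":0,"ay":0,"az":0},{"dx":0,"dy":0,"dz":0,"ax":0,"ay":0,"az":0},{"dx":0,"dy":0,"dz":0,"ax":0,"ay":0,"az":0}]'
python3 -m inch '[{"dx":0,"dy":0.05,"dz":0,"ax":0,"ay":0,"az":0},{"dx":0,"dy":0.05,"dz":0,"ax":0,"ay":0,"az":0},{"dx":0,"dy":0,"dz":0,"ax":0,"ay":0,"az":0},{"dx":0,"dy":0,"dz":0,"ax":0,"ay":0,"az":0}]'
```

```text
t: 14.0
eef_pos: [0.6068, 0.0783, 0.044]
tool_rot: [-180.0, -0.0, 105.4]
wrist_force: [-4.4, 0.1, 0.1]
grip_width: 0.024
gripper_force: 30.0
t: 14.4
eef_pos: [0.6073, 0.0784, 0.0439]
tool_rot: [-179.9, -0.0, 105.4]
wrist_force: [-5.5, -1.0, 2.1]
grip_width: 0.0239
gripper_force: 30.0
```

```bash
python3 -m inch '[{"dx":0,"dy":0.05,"dz":0,"ax":0,"ay":0,"az":0},{"dx":0,"dy":0.05,"dz":0,"ax":0,"ay":0,"az":0},{"dx":0,"dy":0,"dz":0,"ax":0,"ay":0,"az":0},{"dx":0,"dy":0,"dz":0,"ax":0,"ay":0,"az":0}]'
python3 -m inch '[{"dx":0,"dy":0.05,"dz":0,"ax":0,"ay":0,"az":0},{"dx":0,"dy":0.05,"dz":0,"ax":0,"ay":0,"az":0},{"dx":0,"dy":0,"dz":0,"ax":0,"ay":0,"az":0},{"dx":0,"dy":0,"dz":0,"ax":0,"ay":0,"az":0}]'
```

```text
t: 14.8
eef_pos: [0.6075, 0.0785, 0.0438]
tool_rot: [-179.8, -0.0, 105.4]
wrist_force: [-10.8, -1.8, 5.4]
grip_width: 0.0237
gripper_force: 30.0
t: 15.2
eef_pos: [0.6075, 0.0785, 0.0438]
tool_rot: [-179.6, -0.0, 105.4]
wrist_force: [-15.4, -4.2, 9.5]
grip_width: 0.0237
gripper_force: 30.0
```

```bash
python3 -m inch '[{"dx":0,"dy":0.05,"dz":0,"ax":0,"ay":0,"az":0},{"dx":0,"dy":0,"dz":0,"ax":0,"ay":0,"az":0},{"dx":0,"dy":0,"dz":0,"ax":0,"ay":0,"az":0}]'
python3 - <<'E'
from ov import *
s=readout.sense(); e=s['eef_pos']; print(e,s['wrist_force'],s['tool_rot'])
b=imaging.camera('side'); m=near('side','tile',(243,242))
J=[.623,.1157,np.radians(15.4)]; c,q=np.cos(J[2]),np.sin(J[2])
p,er=fit({'side':m},TILE,[.6567,.125,.269],.015); print('tile',p[:2],np.degrees(p[2]),er)
d=p[:2]-J[:2]; print('in jig',d@[c,q],d@[-q,c])
overlay(b,[(TILE,[J[0]+.035*c,J[1]+.035*q,J[2]],.015,(255,0,0)),(SP,[e[0],e[1],np.radians(15.4)],e[2]-.0267,(0,200,0))],'pics/g.png',(195,190,315,285),6.6)
E
```

```text
t: 15.5
eef_pos: [0.6076, 0.0786, 0.0439]
tool_rot: [-179.6, -0.1, 105.4]
wrist_force: [-18.4, -4.0, 11.7]
grip_width: 0.0241
gripper_force: 30.0
[0.60756687 0.07858197 0.04386225] [-18.42798097  -4.04459537  11.70098109] [-1.79575867e+02 -5.28248028e-02  1.05359406e+02]
tile [0.65681255 0.12502109] 15.838984823591579 0.08574473757818932
in jig 0.03507379500199605 7.293036082238598e-06
```

View pics/g.png

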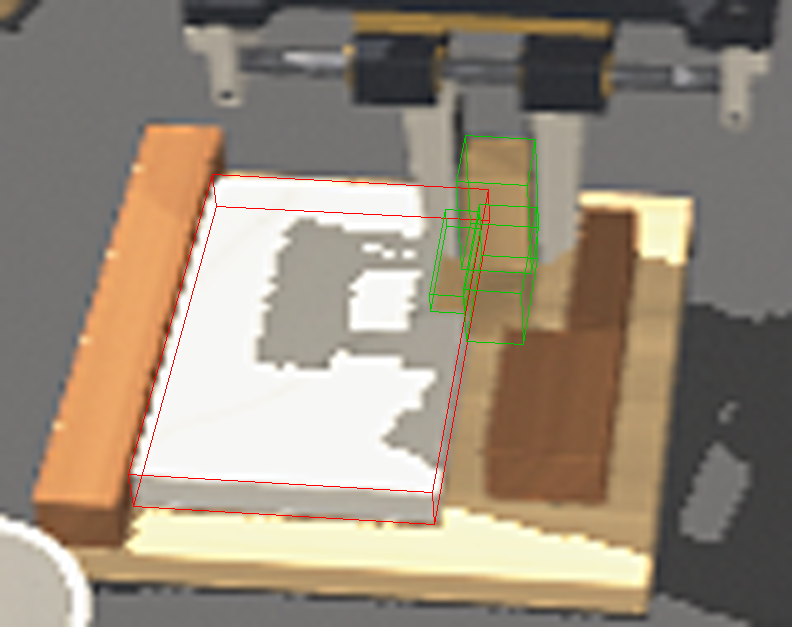

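The tile lies flush along the whole fence: red flush outline on the tile from (213,175) to (133,505), fit x = 35.1 mm, askew by under 0.5°. The spacer is upright at (500,240), gripped and pressing with about 19 N. After first contact it moved about 0.7 mm (the tile squaring up), then stayed put as the force rose from 11 to 19 N. Handing in.

```bash
python3 -c "
from bench import robot; print(robot.finish_job())"
```

```text
the job is handed in; nothing more can be done
None
```

I handed the job in at about 15.6 s, with the lipped spacer still gripped in the wide gap and pressing at about 19 N; the tile measured flush on the fence (x = 35.1 mm, under 0.5° askew), and the judge returned no verdict.

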